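# Latch the swivel hook and hang the slide carrier to drain

### The arm

A 6-joint arm with a two-finger parallel gripper is mounted at the origin on a cart in front of the work surface, level with it; the furniture and walls round the work are solid. World frame = base frame: x ahead of the robot, y to its left, z up, the work surface at z = 0. Lengths are in m, angles in rad, forces in N, time in s.
With the tool pointing down it reaches from about 0.275 to 1 m from the base axis. Payload 8.4 kg.
Tool frame: the origin (TCP) lies midway between the tips of the shut fingers; the grasp point (between the pads) lies 19 mm behind it (ctrl.pinch_z is the distance from the TCP to the grasp point, in m); z points along the fingers, y is the line along which they close (so a half turn about z gives the same grasp; the last joint's range is limited). The gripper opens to 85 mm and grips with 20 to 120 N. Pads are 22 mm wide; open, the fingers measure 114 mm over their backs; the gripper's body (76 mm by 85 mm) begins 54 mm behind the grasp point. The pads swing forward as they close: fully open they stand 13 mm farther back than shut.
Start: joints at [-1.259, 0.353, 1.633, -0, 1.155, -0.002], TCP at [0.193, -0.594, 0.207] pointing down, gripper open.
Joint ranges: [-2.63, 2.63], [-0.92, 2.1], [0.06, 2.66], [-1.3, 4.44], [0, 2.69], [-3.02, 3.02]. Speed limits (rad/s): [2.22, 2.22, 2.79, 3.14, 3.14, 3.14].

### API

Orientations are given as a rotation vector (axis times angle).
In Python, from rig import ctrl gives the robot as it stands. The module is installed in compiled form; this text tells all that it offers.
- The arm moves only by the tool play_rows, never from a script. Its argument "series" is a list that holds one entry, the list of rows, each a list of 7 numbers: the finger opening in mm, from 0 to 85.4, then the shift along the tool's x, y, z in mm, then the turn, a rotation vector about the tool's x, y, z in degrees. In form: [[[claw, tx, ty, tz, wx, wy, wz], ...]]. A call has 1 to 10 rows; each row is the pose to reach, as a shift and turn from the pose commanded when the call began, along the tool's axes at that moment; what a row does not reach only later rows make up. A row lasts 1/10 s, in which the tool goes at most 50 mm and 8.59 degrees, less where a joint would pass 70% of its speed; a pose out of reach is approached as far as the arm can. A call with a gripper value outside its range is refused whole. The fingers move at their own pace and stop on an object; "force" is the grip in N (left out, the last holds). Time passes only in rows, so rows that repeat a pose let the fingers close. It gives the time, the measured TCP pose, the force, the opening and the grip force at its end, in the units of the state.
- ctrl.get_obs(): the state, without advancing time (a new reading comes with each control period).
- ctrl.snapshot(name): name is "scene" or "side" or "wrist"; returns (picture, depth): 480x640x3 uint8, red, green, blue; 480x640 float32, m along the optical axis (not along the pixel's ray), 0 where there is no reading.
- ctrl.camera_params(name): a dict with "fx", "fy", "cx", "cy" (pixels), "R" (3x3) and "t" (3): a world point X has camera coordinates R X + t. Camera axes: x right, y down, z forward; pixel columns grow to the right and rows downward; lengths in m; the calibration is good to about 2 mm. A picture is of the moment at which its call begins: read the wrist's pose just before it. camera_params takes no time and is no camera call; for the wrist camera it gives the pose at the moment of the call.
- ctrl.hand_in(): hands the job in; it is judged then, once.
The state is a dict: "time": time; "qpos": joint angles; "dq": joint speeds; "joint_efforts": joint torques, N m; "ee_pos": TCP position; "ee_rot": TCP orientation; "force": force on the tool from outside, world axes, zero at the start; "wrist_torque": the same for the moment, N m; "gripper_width": finger opening in m; "finger_force": force on a finger pad.
Only numpy, scipy, OpenCV 4.12 (cv2) and the standard library are available. Lean on these libraries where they do the work, as an engineer would, in place of code of your own. Each camera call takes 0.05 s, during which the arm holds its last target. There are 200 camera calls.

### The job

Hang the slide carrier up to drain over the clear tray. First turn the stand's swivel hook round to face forward over the tray until its cross-pin drops into the slot of the collar, pushing gently and stopping as soon as it catches; then pick the carrier up by its grip, pass its wire bail over the tip of the hook, lower it gently into the hook's bend and let go, so that it hangs still and upright. Leave the other things where they stand.

Things in the scene. Friction and masses are not known exactly. Their poses are not given: they have to be found in the camera images.
- stand: The draining stand, fixed: white base 150 x 120 x 14 mm (45 mm of it before the post, 105 mm behind), steel post 14 mm thick, 241 mm high with its black cap. Origin: on the post's axis at bench level. Its -x axis is its front, where the tray stands. The hook turns about its z axis.
- collar_top (a point): On the post's axis, 162 mm up, level with the top face of the round steel collar (56 mm across; axes as the stand's). A slot 8 mm wide (10 mm at the bevelled mouth), 7 mm deep, runs across that face through the axis. The collar is clamped on by hand: the slot points up to 0.35 rad to either side of the stand's front; its exact direction is not given.
- hook: The swivel hook: aluminium hub (31 mm across, 160 to 209 mm up) round the post, and a level steel arm 8 mm thick, straight to 91 mm from the axis, then a shallow bend with an upturned tip. Origin: on the post's axis, at bench level when latched; the arm points along its -x, centre line 198 mm above the origin. It can turn from -0.6 to +1.7 rad (yaw of hook minus yaw of stand).
- hook_pin (a point): Middle of the hook's steel cross-pin, on the axis, 158 mm above the hook's origin: 6 mm thick, in line with the arm, reaching 26 mm to both sides. At the start the hook is unlatched, turned +0.65 to +1.3 rad (yaw of hook minus yaw of stand: to the stand's -y side); the pin rides on the collar's top face and the whole hook stands 7 mm higher than latched.
- hook_arm (a point): On the arm's centre line, 75 mm from the axis, 198 mm above the hook's origin: a place to push. Only the hook's weight (0.29 to 0.48 kg) holds it down; it turns at under 2 N here. Turned slowly, the pin drops 7 mm into the slot by itself and the slot stops it, with about 0.05 rad of play each way; pushing harder only strains the pin.
- hook_seat (a point): Lowest place of the hook's bend, on top of the 8 mm rod, 112 mm from the post's axis, 194 mm above the hook's origin. The bail comes to rest here.
- hook_tip (a point): Centre of the hook's upturned end, 129 mm from the post's axis, 203 mm above the hook's origin; the 8 mm rod's round end stands 4 mm higher and 4 mm farther out.
- drip_tray: Clear open tray, fixed, 133 x 188 x 58 mm, before the stand's base, long side across. Origin: centre of its underside, 116 mm in front of the post.
- carrier: Slide carrier, 0.17 to 0.34 kg: wire frame 90 x 40 x 36 mm of glass slides; a bail of 5 mm wire rises from its short ends, upright to 72 mm, then sloping like a roof to a point 118 mm up; above it a stem and a grey grip, 176 mm in all. Origin: centre of its underside, z up, x along its long side. The bail lies in its x-z plane, so the hook passes through along its y, either way round.
- carrier_grip (a point): Centre of the grip, 159 mm above the carrier's underside: a block 26 mm (carrier's x) x 12 mm (y) x 34 mm high, to be taken across its 12 mm from above.
- carrier_bend (a point): Under the point of the bail, 113 mm above the carrier's underside; the opening is about 50 mm wide 28 mm farther down. When the carrier hangs in the hook's bend this point lies within 4 mm of point hook_seat.
- square_bottle: Bystander: milky upright slide container, 34 x 50 x 96 mm. Origin: centre of its underside.
- slide_box: Bystander: black open box, 85 x 34 x 50 mm. Origin: centre of its underside.
- brown_bottle: Bystander: small brown glass bottle, 39 mm across, 105 mm high, between the stand and the pipette rack. Origin: centre of its underside.
- tube_rack: Bystander: blue rack with translucent lid, 129 x 100 x 85 mm, left of the stand. Origin: centre of its underside.

How it is judged:
On the way, in this order (a step that is already met when the one before it is completed fails the run):
1. the hook faces forward with its pin dropped into the slot (z of hook in the frame of stand below 0.002 m and angle between the x axis of hook and the x axis of stand, either way round below 0.45 rad), for 0.2 s.
2. the carrier's bail is in the bend of the hook (distance between carrier_bend and hook_seat below 0.012 m and contact force between carrier and hook above 0.5 N), for 0.2 s.
At the end, for the whole second after the job is handed in: The hook is latched (down to within 2 mm of its seat in the slot, within 0.45 rad of the stand's front) and the carrier hangs from it: the point of its bail within 12 mm of the hook's seat, its weight on the hook, tilted less than 0.15 rad, moving slower than 50 mm/s, and let go (all of step 1 and all of step 2 and angle between carrier's own z axis and vertical below 0.15 rad and linear speed of carrier below 0.05 m/s); the robot touches nothing.
It fails at once if the hook is pushed with more than 18 N (contact force between the fingers and hook above 18 N).
It fails at once if the carrier is pressed on the hook with more than 25 N (contact force between carrier and hook above 25 N).
It fails at once if a bystander is shifted by more than 25 mm (distance of any of square_bottle, slide_box, brown_bottle, tube_rack from where it was at the start of the episode above 0.025 m).
It also fails if it takes over 70 s, if anything falls off the work surface, if the arm or the gripper's body presses on something with over 40 N, if the wrist force passes 120 N, or if a joint passes its speed limit or range.

## Working session

There is one attempt and no reset: what is moved stays moved. The work goes in short steps, Python scripts to look and compute and a tool call to move; the robot and the scene stay as the last step left them, time stands still between calls to the robot, and variables do not carry over. Pictures are saved under pics/ and viewed, at most 10 in all, crops included, and the job is handed in when it is done.

Besides the shell and the picture viewer there is one more tool, called after "Emit:" as name([rows], argument=value, ...), one row to a line, values as JSON. play_rows: Moves the arm, as the interface text tells. Its arguments: {"type":"object","properties":{"series":{"type":"array"},"force":{"type":"number"}},"required":["series"]}

```bash
mkdir -p pics
cat > h.py <<'E'
import numpy as np, cv2
from rig import ctrl
from scipy.spatial.transform import Rotation as Ro
def shot(n):
    p=ctrl.camera_params(n); im,d=ctrl.snapshot(n); return p,im,d
def cloud(p,d):
    v,u=np.mgrid[:d.shape[0],:d.shape[1]]
    c=np.stack([(u-p['cx'])/p['fx']*d,(v-p['cy'])/p['fy']*d,d],-1)
    return (c-p['t'])@p['R']   # R^T(c-t)
def proj(p,X):
    c=np.asarray(X)@p['R'].T+p['t']; return np.stack([p['fx']*c[...,0]/c[...,2]+p['cx'],p['fy']*c[...,1]/c[...,2]+p['cy']],-1)
def save(n,im): cv2.imwrite('pics/'+n+'.png',im[...,::-1])
def plan(target,R=None):
    "shift mm in tool axes from present to target TCP; optional R -> rotvec deg"
    o=ctrl.get_obs(); R0=Ro.from_rotvec(o['ee_rot'])
    s=R0.inv().apply(np.array(target)-o['ee_pos'])*1000
    return s.round(1), None if R is None else (R0.inv()*R).as_rotvec(degrees=True).round(1)
E
python3 - <<'E'
from h import *
for n in ('scene','side'):
    p,im,d=shot(n); save(n+'1',im); np.savez(n+'1.npz',im=im,d=d,**p)
    print(n,-p['R'].T@p['t'],p['R'][2],(d>0).mean())
o=ctrl.get_obs();print(o['ee_pos'],Ro.from_rotvec(o['ee_rot']).as_matrix().round(3),o['force'],ctrl.pinch_z)
E
```

```text
scene [-0.15154152  0.56633227  0.83236574] [ 0.54535832 -0.59929378 -0.58603009] 0.9961555989583334
side [0.0553789  0.89886461 0.68144928] [ 0.35255171 -0.82538583 -0.44095978] 0.9960970052083333
[ 0.19278091 -0.59404525  0.2068144 ] [[ 0.951  0.309 -0.   ]
 [ 0.309 -0.951  0.001]
 [ 0.    -0.001 -1.   ]] [ 0.46211118 -0.40853149 -0.48176998] 0.0187
```

View pics/scene1.png

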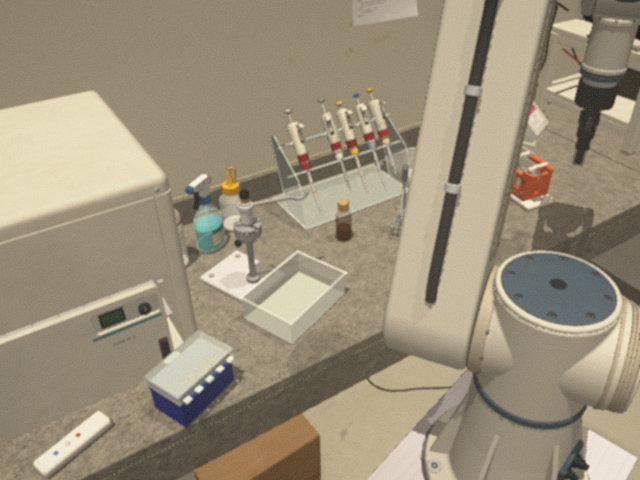

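View pics/side1.png

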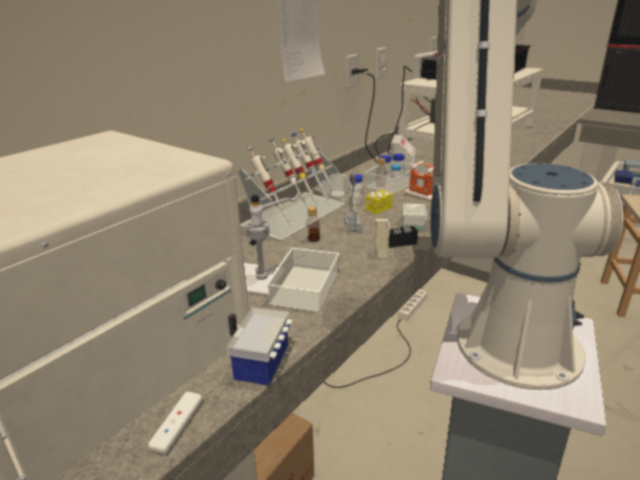

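The stand's post stands at (252,277)–(244,195) in scene, with the hook arm pointing right to (305,197) and the tray at (297,293). The carrier is at about (400,215) in scene, half hidden by the arm, and at (353,205) in side.

Run:
```python
from h import *
for n,pts in (('scene',dict(base_post=(252,275),cap=(244,194),hub=(247,215),collar=(248,233),arm1=(275,201),arm2=(295,197),tip=(306,196),trayc=(297,290),tl=(246,297),tb=(297,254),tr=(347,271),tf=(292,320),carr=(400,215),brown=(343,205))),
 ('side',dict(cap=(255,202),hub=(257,218),carr=(353,205),grip=(354,182),car2=(350,222),trayc=(304,280),brown=(313,212),sq=(382,240),box=(403,236)))):
    z=np.load(n+'1.npz'); P=cloud(z,z['d'])
    for k,(u,v) in pts.items(): print(n,k,P[v,u].round(3))
a=[];
for n,b in (('scene',(170,150,440,350)),('side',(220,160,440,310))):
    im=np.load(n+'1.npz')['im']; x0,y0,x1,y1=b
    a.append(cv2.resize(im[y0:y1,x0:x1],(540,400) if n=='scene' else (587,400),interpolation=cv2.INTER_CUBIC))
save('crop1',cv2.resize(np.hstack(a),(800,284)))
z=np.load('scene1.npz');save('crops',cv2.resize(z['im'][170:300,190:350],(800,650))[:600])
z=np.load('side1.npz');save('cropd',cv2.resize(z['im'][165:260,320:440],(758,600),interpolation=cv2.INTER_CUBIC))
```

```text
scene base_post [ 0.612 -0.026  0.035]
scene cap [ 0.613 -0.028  0.237]
scene hub [ 0.61  -0.028  0.189]
scene collar [ 0.597 -0.016  0.158]
scene arm1 [ 0.586 -0.083  0.206]
scene arm2 [ 0.57  -0.123  0.203]
scene tip [ 0.56  -0.144  0.2  ]
scene trayc [ 0.534 -0.082  0.002]
scene tl [0.553 0.041 0.053]
scene tb [ 0.576 -0.126  0.052]
scene tr [ 0.5   -0.207 -0.004]
scene tf [ 0.477 -0.009  0.003]
scene carr [ 0.484 -0.377  0.07 ]
scene brown [ 0.581 -0.284  0.101]
side cap [ 0.615 -0.026  0.225]
side hub [ 0.612 -0.024  0.184]
side carr [ 0.556 -0.566  0.003]
side grip [ 0.5   -0.409  0.151]
side car2 [ 0.502 -0.381  0.031]
side trayc [ 0.517 -0.071  0.003]
side brown [ 0.579 -0.281  0.095]
side sq [ 0.366 -0.258  0.054]
side box [ 0.329 -0.348  0.03 ]
```

View pics/cropd.png

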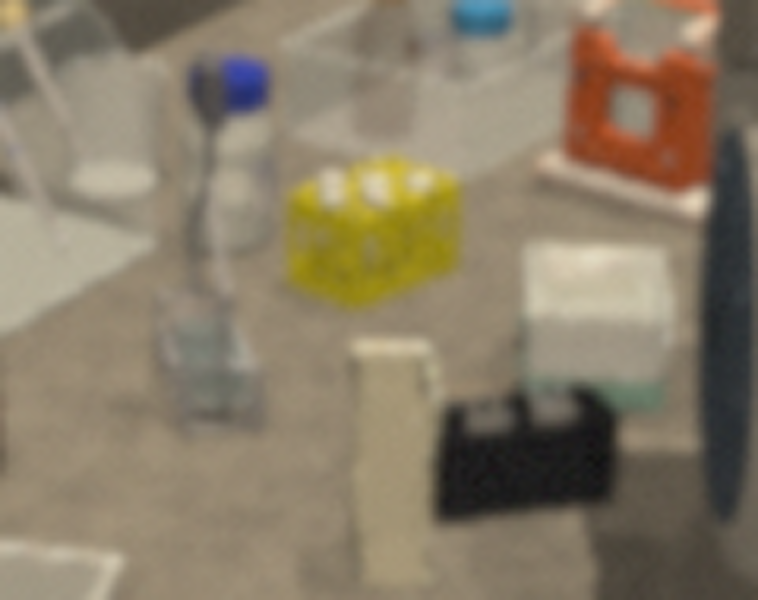

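View pics/crops.png

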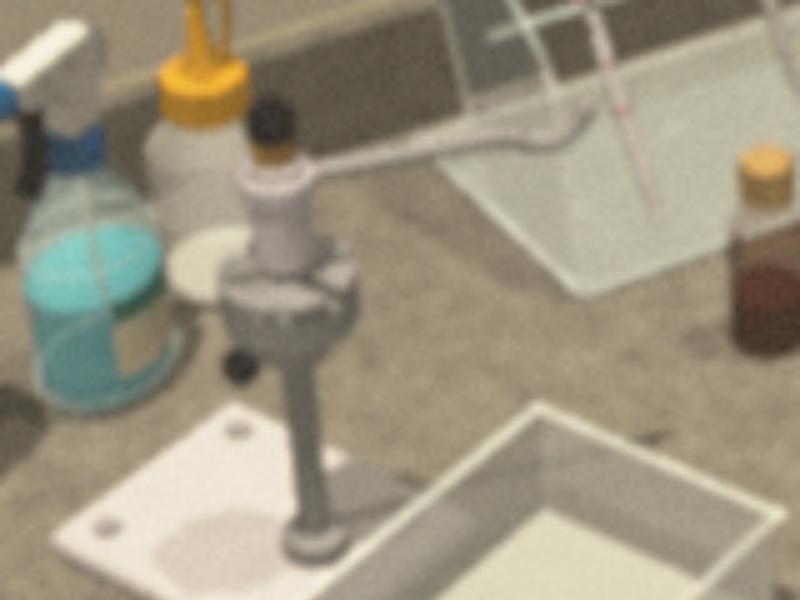

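```bash
cat >> h.py <<'E'
def ray(p,uv,z):
    d=p['R'].T@np.array([(uv[0]-p['cx'])/p['fx'],(uv[1]-p['cy'])/p['fy'],1]); c=-p['R'].T@p['t']
    return c+d*(z-c[2])/d[2]
E
python3 - <<'E'
from h import *
z=np.load('scene1.npz')
for n,uv,h in (('tb',(298.4,250.6),.058),('tr',(347,273),.058),('tl',(246,297),.058),('post foot',(252.5,278),.014),('cap',(244.2,191),.241),('bl',(200.6,277),.014),('bb',(237,251),.014),('tip',(307.5,192.5),.21)): print(n,ray(z,uv,h).round(3))
p=ctrl.camera_params('wrist'); o=ctrl.get_obs(); R=Ro.from_rotvec(o['ee_rot']).as_matrix()
print('cam in tool',R.T@(-p['R'].T@p['t']-o['ee_pos']),(p['R']@R).round(3),p['fx'])
print(plan([.49,-.40,.36]))
E
```

```text
tb [ 0.576 -0.132  0.058]
tr [ 0.448 -0.145  0.058]
tl [0.548 0.044 0.058]
post foot [ 0.624 -0.035  0.014]
cap [ 0.615 -0.031  0.241]
bl [0.711 0.038 0.014]
bb [ 0.723 -0.076  0.014]
tip [ 0.555 -0.144  0.21 ]
cam in tool [ 0.08432281 -0.00029132 -0.16699522] [[ 0.001  1.    -0.   ]
 [-0.946  0.001 -0.325]
 [-0.325  0.     0.946]] 419.10872677259516
(array([ 342.6,  -93. , -153.1]), None)
```

Emit:
play_rows([
  [[85,30,-8,-50,0,0,0],[85,70,-18,-100,0,0,0],[85,115,-30,-150,0,0,0],[85,160,-43,-180,0,0,0],[85,205,-55,-180,0,0,0],[85,250,-68,-180,0,0,0],[85,270,-75,-180,0,0,0],[85,270,-75,-180,0,0,0]],
])

```text
time: 0.9
ee_pos: [0.4306, -0.4366, 0.3878]
ee_rot: [-3.101, -0.498, -0.003]
force: [0.2, -0.5, 0.2]
gripper_width: 0.0851
finger_force: 0.0
```

Run:
```python
from h import *
o=ctrl.get_obs();print(o['time'],o['ee_pos'])
p,im,d=shot('wrist'); save('w1',im); np.savez('w1.npz',im=im,d=d,**p)
P=cloud(p,d); 
m=(P[...,2]>.14)&(P[...,2]<.20)&(abs(P[...,0]-.49)<.12)&(abs(P[...,1]+.4)<.12)&(d>0)
Q=P[m];v,u=np.nonzero(m);print(m.sum(),Q.min(0),Q.max(0),np.median(Q,0),u.mean(),v.mean())
print(cv2.minAreaRect((Q[:,:2]*1000).astype(np.float32)))
m=(P[...,2]>.02)&(P[...,2]<.13)&(abs(P[...,0]-.49)<.1)&(abs(P[...,1]+.4)<.1)&(d>0)
Q=P[m];print(m.sum(),cv2.minAreaRect((Q[:,:2]*1000).astype(np.float32)))
```

```text
0.9 [ 0.43059547 -0.43662254  0.38784921]
433 [ 0.49748683 -0.42605258  0.16826342] [ 0.51751481 -0.40069972  0.17869919] [ 0.50748526 -0.41336432  0.17599414] 323.70207852193994 104.66974595842956
((507.4254150390625, -413.4598388671875), (12.435568809509277, 25.828969955444336), 29.196517944335938)
1372 ((513.3817749023438, -337.4022521972656), (151.58251953125, 207.79461669921875), 37.23540496826172)
```

View pics/w1.png

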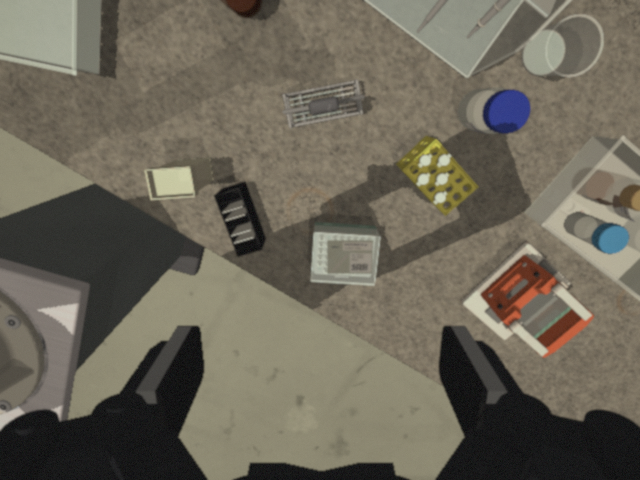

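The wrist picture shows the grip at (323,105), with its long axis nearly level in the image. Its top measures 0.176 m high and 12.4 x 25.8 mm, both as they should be, so the grip is at (0.507, -0.413) with its short side along 29° world. Next I look at the stand.

Emit:
play_rows([
  [[85,24,-29,-10,0,0,0],[0,54,-64,-10,0,0,0],[0,84,-100,-10,0,0,0],[0,115,-137,-10,0,0,0],[0,147,-175,-10,0,0,0],[0,179,-213,-10,0,0,0],[0,210,-250,-10,0,0,0],[0,240,-287,-10,0,0,0],[0,240,-287,-10,0,0,0],[0,240,-287,-10,0,0,0]],
])

```text
time: 1.95
ee_pos: [0.5659, -0.093, 0.3969]
ee_rot: [3.102, 0.493, -0.002]
force: [-0.1, -0.3, 0.3]
gripper_width: -0.0001
finger_force: 0.0
```

Run:
```python
from h import *
o=ctrl.get_obs();print(o['time'],o['ee_pos'])
p,im,d=shot('wrist'); save('w2',im); np.savez('w2.npz',im=im,d=d,**p)
P=cloud(p,d); near=(np.hypot(P[...,0]-.618,P[...,1]+.033)<.17)&(d>.2)
def S(lo,hi,r0=0,r1=.17,c=(.618,-.033)):
    r=np.hypot(P[...,0]-c[0],P[...,1]-c[1]); return P[near&(P[...,2]>lo)&(P[...,2]<hi)&(r>=r0)&(r<r1)]
cap=S(.232,.25,0,.03); print('cap',len(cap),cap.mean(0) if len(cap) else 0, cv2.minAreaRect((cap[:,:2]*1e3).astype(np.float32)))
col=S(.155,.167,0,.04); print('collar',len(col),cv2.minEnclosingCircle((col[:,:2]*1e3).astype(np.float32)))
arm=S(.195,.225,.03,.15); print('arm',len(arm),np.median(arm[:,2]),cv2.fitLine(arm[:,:2].astype(np.float32),cv2.DIST_HUBER,0,.01,.01).ravel())
r=np.hypot(*(arm[:,:2]-cap[:,:2].mean(0)).T);print('rmax',np.sort(r)[-5:])
rim=P[(abs(P[...,2]-.0575)<.004)&(P[...,0]<.62)&(P[...,0]>.40)&(abs(P[...,1]+.05)<.14)]; print('rim',len(rim),cv2.minAreaRect((rim[:,:2]*1e3).astype(np.float32)))
```

```text
1.95 [ 0.56593865 -0.0929808   0.3968573 ]
cap 611 [ 0.62122882 -0.03205813  0.23881677] ((620.7318725585938, -31.470714569091797), (19.7698974609375, 20.28772735595703), 27.05055809020996)
collar 1588 ((620.7437133789062, -31.52338218688965), 28.142404556274414)
arm 1060 0.20806999066297477 [ 0.46481735  0.8854066   0.58415717 -0.10246029]
rmax [0.13086973 0.13100222 0.13140295 0.13184359 0.13195044]
rim 2236 ((506.21392822265625, -45.144447326660156), (132.9954376220703, 187.98825073242188), 6.874518394470215)
```

View pics/w2.png

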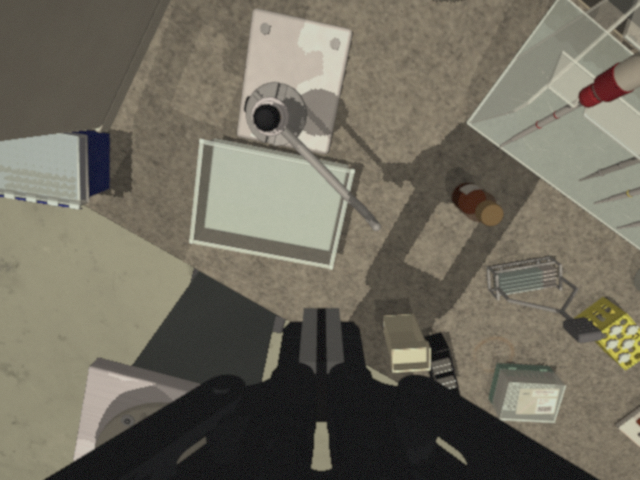

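The picture shows the cap at (266,117), the arm running to its tip at (375,225), and the tray below at (272,203). The collar measures 56 mm across and the tray 133 x 188 mm, and the tip radius is 0.132 m, all matching the given sizes. Next I look for the slot in the collar's top face.

Run:
```python
from h import *
z=np.load('w2.npz'); P=cloud(z,z['d']); g=z['im'].mean(-1)
a=np.degrees(np.arctan2(P[...,1]+.0315,P[...,0]-.6207)); r=np.hypot(P[...,0]-.6207,P[...,1]+.0315)
m=(r>.018)&(r<.0265)&(P[...,2]>.13)&(P[...,2]<.18)
for lo in range(-180,180,8):
    q=m&(a>=lo)&(a<lo+8)
    if q.sum(): print(lo,q.sum(),P[q][:,2].mean().round(4),P[q][:,2].min().round(4),g[q].mean().round(0),end=' | ')
```

```text
-180 24 0.1554 0.1535 153.0 | -172 21 0.1574 0.1541 142.0 | -164 33 0.1624 0.1612 158.0 | -156 34 0.1624 0.1603 157.0 | -148 21 0.1623 0.161 151.0 | -140 2 0.1636 0.1633 134.0 | -116 36 0.1658 0.1608 83.0 | -108 31 0.1624 0.1611 78.0 | -100 31 0.1628 0.161 83.0 | -92 33 0.1625 0.1611 86.0 | -84 33 0.1625 0.1611 81.0 | -76 29 0.1624 0.1602 77.0 | -68 34 0.1622 0.16 77.0 | -60 35 0.1623 0.1609 83.0 | -52 33 0.1624 0.1603 93.0 | -44 33 0.1625 0.1601 109.0 | -36 31 0.1623 0.161 115.0 | -28 35 0.1626 0.1607 129.0 | -20 35 0.1625 0.1608 138.0 | -12 27 0.16 0.1546 131.0 | -4 33 0.1557 0.1541 134.0 | 4 35 0.1555 0.1533 124.0 | 12 41 0.1605 0.1546 107.0 | 20 36 0.1624 0.1607 141.0 | 28 35 0.1624 0.1603 140.0 | 36 36 0.1625 0.1608 140.0 | 44 35 0.1626 0.1615 139.0 | 52 38 0.166 0.1612 118.0 | 60 29 0.1681 0.166 133.0 | 68 24 0.1633 0.1606 131.0 | 76 23 0.1622 0.1611 139.0 | 84 23 0.1624 0.1601 139.0 | 92 19 0.1625 0.161 139.0 | 100 14 0.1625 0.1609 142.0 | 108 17 0.1626 0.1609 143.0 | 116 17 0.1623 0.1614 139.0 | 124 16 0.1624 0.1598 135.0 | 132 16 0.1627 0.1611 141.0 | 140 16 0.1628 0.1613 138.0 | 148 19 0.1626 0.1617 143.0 | 156 19 0.1625 0.1612 143.0 | 164 24 0.1622 0.1584 134.0 | 172 24 0.1568 0.1541 117.0 |
```

Emit:
play_rows([
  [[0,41,35,0,0,0,0],[0,41,35,40,0,0,0],[0,41,35,80,0,0,0],[0,41,35,120,0,0,0],[0,41,35,160,0,0,0],[0,41,35,190,0,0,0],[0,41,35,215,0,0,0],[0,41,35,215,0,0,0],[0,41,35,215,0,0,0]],
])

```text
time: 2.9
ee_pos: [0.6157, -0.115, 0.1829]
ee_rot: [3.103, 0.488, -0.001]
force: [-0.2, 0.5, -0.1]
gripper_width: 0.0002
finger_force: 0.0
```

```bash
cat > way.py <<'E'
from h import *
import sys
# python3 way.py th_from th_to step : finger-centre waypoints (tool mm) for the arm's angles, fixed yaw
c=np.array([.6207,-.0315])
o=ctrl.get_obs(); R0=Ro.from_rotvec(o['ee_rot']); print(o['time'],o['ee_pos'].round(4),o['force'].round(2))
yaw=np.degrees(np.arctan2(*R0.as_matrix()[[1,0],0]))
for th in np.arange(float(sys.argv[1]),float(sys.argv[2])-.01,-float(sys.argv[3])):
    f=np.radians(th+180-yaw); s=.004+.011*abs(np.sin(f))+.010*abs(np.cos(f)); t=np.radians(th)
    q=c+.075*np.array([np.cos(t),np.sin(t)])+s*np.array([-np.sin(t),np.cos(t)])
    print(th,R0.inv().apply(np.r_[q,.182]-o['ee_pos'])*1000//.1/10, q.round(3))
E
python3 way.py -112 -180 4
python3 - <<'E'
from h import *
p=ctrl.camera_params('wrist')
print(proj(p,np.array([[.5859,-.0979,.205],[.6207,-.0315,.241],[.545,-.035,.198],[.56,-.146,.21]])))
E
```

```text
2.9 [ 0.6157 -0.115   0.1829] [-0.17  0.53 -0.06]
-112.0 [-3.3 -8.4  0.9] [ 0.61  -0.108]
-116.0 [ -8.1 -10.9   0.9] [ 0.605 -0.107]
-120.0 [-12.7 -13.8   0.9] [ 0.599 -0.106]
-124.0 [-17.2 -17.    0.9] [ 0.594 -0.104]
-128.0 [-21.4 -20.7   0.9] [ 0.589 -0.102]
-132.0 [-25.4 -24.7   0.9] [ 0.584 -0.099]
-136.0 [-29.2 -29.    0.9] [ 0.579 -0.096]
-140.0 [-32.6 -33.7   0.9] [ 0.574 -0.093]
-144.0 [-35.7 -38.6   0.9] [ 0.57  -0.089]
-148.0 [-38.4 -43.8   0.9] [ 0.566 -0.085]
-152.0 [-40.7 -49.3   0.9] [ 0.562 -0.081]
-156.0 [-42.6 -55.    0.9] [ 0.558 -0.076]
-160.0 [-44.1 -60.9   0.9] [ 0.555 -0.071]
-164.0 [-45.1 -66.1   0.9] [ 0.553 -0.066]
-168.0 [-45.8 -70.7   0.9] [ 0.55  -0.062]
-172.0 [-46.3 -75.4   0.9] [ 0.549 -0.058]
-176.0 [-46.4 -80.1   0.9] [ 0.547 -0.053]
-180.0 [-46.2 -85.    0.9] [ 0.546 -0.048]
[[259.31295296 376.04967408]
 [ 50.43500306 297.39881677]
 [ 99.42912521 403.45195212]
 [350.06890352 460.71582148]]
```

Emit:
play_rows([
  [[0,-3,-8,0,0,0,0],[0,-6,-10,0,0,0,0],[0,-8,-11,0,0,0,0],[0,-10,-12,0,0,0,0],[0,-13,-14,0,0,0,0],[0,-15,-15,0,0,0,0],[0,-17,-17,0,0,0,0],[0,-19,-19,0,0,0,0],[0,-21,-21,0,0,0,0],[0,-23,-23,0,0,0,0]],
])

```text
time: 3.9
ee_pos: [0.5871, -0.0985, 0.1825]
ee_rot: [3.103, 0.491, 0.0]
force: [1.1, 0.1, 1.5]
gripper_width: -0.0002
finger_force: 0.5
```

Emit:
play_rows([
  [[0,-2,-2,0,0,0,0],[0,-4,-4,0,0,0,0],[0,-6,-6,0,0,0,0],[0,-8,-8,0,0,0,0],[0,-9,-10,0,0,0,0],[0,-11,-12,0,0,0,0],[0,-12,-15,0,0,0,0],[0,-13,-17,0,0,0,0],[0,-14,-19,0,0,0,0],[0,-15,-21,0,0,0,0]],
])

```text
time: 4.9
ee_pos: [0.5663, -0.0831, 0.1825]
ee_rot: [3.103, 0.491, 0.0]
force: [1.7, 0.2, 0.7]
gripper_width: 0.0003
finger_force: 0.5
```

```bash
cat > hook.py <<'E'
from h import *
p,im,d=shot('scene'); P=cloud(p,d)
r=np.hypot(P[...,0]-.6207,P[...,1]+.0315)
o=ctrl.get_obs(); e=o['ee_pos']
m=(P[...,2]>.185)&(P[...,2]<.225)&(r>.03)&(r<.14)&(np.hypot(P[...,0]-e[0],P[...,1]-e[1])>.03)&(d>0)
a=np.degrees(np.arctan2(P[...,1]+.0315,P[...,0]-.6207))[m]
print(e.round(4),o['force'].round(1),m.sum(),'ang',np.percentile(a,[10,50,90]),'z',np.median(P[m][:,2]))
m=(r<.02)&(P[...,2]>.18)&(P[...,2]<.225); print('hub top',np.percentile(P[m][:,2],[50,90,97]),m.sum())
save('hk%03d'%(10*o['time']),im)
E
python3 hook.py; python3 way.py -144 -180 2
```

```text
[ 0.566  -0.0829  0.1825] [ 0.8 -0.4 -0.1] 113 ang [-150.5187928  -146.95277752 -145.28206748] z 0.20375218271125078
hub top [0.20611975 0.21779311 0.22270301] 270
4.95 [ 0.566  -0.0829  0.1825] [ 0.84 -0.43 -0.11]
-144.0 [1.7 7.2 0.4] [ 0.57  -0.089]
-146.0 [0.3 4.6 0.4] [ 0.568 -0.087]
-148.0 [-1.   2.   0.4] [ 0.566 -0.085]
-150.0 [-2.2 -0.7  0.4] [ 0.564 -0.083]
-152.0 [-3.3 -3.5  0.4] [ 0.562 -0.081]
-154.0 [-4.3 -6.3  0.4] [ 0.56  -0.078]
-156.0 [-5.2 -9.2  0.4] [ 0.558 -0.076]
-158.0 [ -6.  -12.1   0.4] [ 0.557 -0.073]
-160.0 [ -6.6 -15.    0.4] [ 0.555 -0.071]
-162.0 [ -7.2 -18.    0.4] [ 0.554 -0.068]
-164.0 [ -7.6 -20.3   0.4] [ 0.553 -0.066]
-166.0 [ -8.  -22.6   0.4] [ 0.551 -0.064]
-168.0 [ -8.4 -24.9   0.4] [ 0.55  -0.062]
-170.0 [ -8.6 -27.2   0.4] [ 0.55 -0.06]
-172.0 [ -8.8 -29.5   0.4] [ 0.549 -0.058]
-174.0 [ -8.9 -31.9   0.4] [ 0.548 -0.055]
-176.0 [ -8.9 -34.3   0.4] [ 0.547 -0.053]
-178.0 [ -8.9 -36.7   0.4] [ 0.546 -0.051]
-180.0 [ -8.7 -39.1   0.4] [ 0.546 -0.048]
```

Emit:
play_rows([
  [[0,-2,-3,0,0,0,0],[0,-4,-5,0,0,0,0],[0,-5,-8,0,0,0,0],[0,-6,-11,0,0,0,0],[0,-6,-13,0,0,0,0],[0,-7,-15,0,0,0,0],[0,-7,-17,0,0,0,0],[0,-8,-19,0,0,0,0],[0,-8,-21,0,0,0,0],[0,-8,-22,0,0,0,0]],
])

```text
time: 5.95
ee_pos: [0.5518, -0.0647, 0.1825]
ee_rot: [3.103, 0.491, -0.0]
force: [0.3, -1.0, 0.6]
gripper_width: -0.0002
finger_force: 0.6
```

Emit:
play_rows([
  [[0,0,-1,0,0,0,0],[0,0,-2,0,0,0,0],[0,0,-3,0,0,0,0],[0,0,-4,0,0,0,0],[0,0,-5,0,0,0,0],[0,0,-6,0,0,0,0]],
])

```text
time: 6.55
ee_pos: [0.55, -0.059, 0.1824]
ee_rot: [-3.103, -0.491, 0.0]
force: [-0.4, 0.4, 0.4]
gripper_width: -0.0
finger_force: 0.3
```

```bash
python3 hook.py; python3 way.py -170 -180 2
```

```text
[ 0.5499 -0.0588  0.1824] [-0.6 -0.4 -0.1] 106 ang [-171.45853391 -168.00606357 -166.37591459] z 0.2033186797599832
hub top [0.20681282 0.21893523 0.22251733] 265
6.6 [ 0.5499 -0.0588  0.1824] [-0.62 -0.41 -0.13]
-170.0 [-0.7  0.7  0.3] [ 0.55 -0.06]
-172.0 [-0.9 -1.7  0.3] [ 0.549 -0.058]
-174.0 [-1.  -4.   0.3] [ 0.548 -0.055]
-176.0 [-1.  -6.4  0.3] [ 0.547 -0.053]
-178.0 [-1.  -8.8  0.3] [ 0.546 -0.051]
-180.0 [ -0.9 -11.2   0.3] [ 0.546 -0.048]
```

Emit:
play_rows([
  [[0,-0.2,-0.7,0,0,0,0],[0,-0.4,-1.4,0,0,0,0],[0,-0.5,-2.1,0,0,0,0],[0,-0.6,-2.8,0,0,0,0],[0,-0.8,-3.5,0,0,0,0],[0,-1,-4.2,0,0,0,0]],
])

```text
time: 7.2
ee_pos: [0.5477, -0.0553, 0.1824]
ee_rot: [-3.103, -0.491, 0.0]
force: [-0.8, -0.2, -0.6]
gripper_width: -0.0001
finger_force: 0.0
```

```bash
python3 hook.py
```

```text
[ 0.5477 -0.0552  0.1825] [-0.4 -0.4 -0.2] 115 ang [-177.69169705 -175.27165812 -173.3883941 ] z 0.2000512735183062
hub top [0.20473011 0.21822985 0.22103929] 250
```

Emit:
play_rows([
  [[0,0,-0.5,0,0,0,0],[0,0,-1,0,0,0,0],[0,0,-1.5,0,0,0,0],[0,0,-1.5,0,0,0,0]],
])

```text
time: 7.65
ee_pos: [0.5474, -0.0539, 0.1825]
ee_rot: [-3.103, -0.491, 0.0]
force: [0.2, 0.6, -0.1]
gripper_width: -0.0004
finger_force: 0.0
```

```bash
python3 hook.py
```

```text
[ 0.5474 -0.054   0.1825] [ 1.  -0.7  0.8] 115 ang [-177.76941931 -176.13505393 -169.61108163] z 0.1980854606809291
hub top [0.20228363 0.21679309 0.21991255] 246
```

Emit:
play_rows([
  [[0,0,8,0,0,0,0],[0,0,25,0,0,0,0],[0,6,43,-30,0,0,0],[0,6,43,-75,0,0,0],[0,6,43,-120,0,0,0],[0,6,43,-165,0,0,0],[0,6,43,-205,0,0,0],[0,6,43,-214,0,0,0],[0,6,43,-214,0,0,0]],
])

```text
time: 8.6
ee_pos: [0.5673, -0.0943, 0.3983]
ee_rot: [3.102, 0.49, 0.005]
force: [0.1, 0.2, -0.9]
gripper_width: 0.0001
finger_force: 0.0
```

```bash
cat > arm.py <<'E'
from h import *
p,im,d=shot('wrist'); P=cloud(p,d); c=(.6207,-.0315)
r=np.hypot(P[...,0]-c[0],P[...,1]-c[1]); m=(P[...,2]>.185)&(P[...,2]<.225)&(r>.035)&(r<.14)&(d>.2)
A=P[m]; s=A[r[m]<.09]; print(len(A),'z top straight',np.median(s[:,2]),'fit',cv2.fitLine(s[:,:2].astype(np.float32),cv2.DIST_HUBER,0,.01,.01).ravel())
u=-(s[:,:2]-c).mean(0); print('ang',np.degrees(np.arctan2(-u[1],-u[0])),'rmax',np.sort(r[m])[-4:])
t=A[(r[m]>.11)&(r[m]<.114)];print('seat',t.mean(0),'tip',A[r[m]>.125].mean(0))
E
python3 arm.py
```

```text
935 z top straight 0.2015165940060648 fit [ 0.99626386  0.08636141  0.5590133  -0.03707702]
ang -174.83400369026785 rmax [0.13083868 0.13122892 0.13128779 0.13134877]
seat [ 0.50909644 -0.04111845  0.19368775] tip [ 0.49350396 -0.04264455  0.20517636]
```

The hook is latched: the arm's top dropped from 0.208 to 0.2015 m and it points along -175°. The seat is at (0.509, -0.041, 0.194). Now the carrier.

Emit:
play_rows([
  [[85,-16,29,0,0,0,-8],[85,-35,64,0,0,0,-16],[85,-54,100,0,0,0,-24],[85,-74,136,0,0,0,-32],[85,-94,172,0,0,0,-40],[85,-114,208,0,0,0,-48],[85,-134,246,20,0,0,-56],[85,-150,276,50,0,0,-64],[85,-155,286,80,0,0,-72],[85,-155,286,100,0,0,-80]],
])

```text
time: 9.65
ee_pos: [0.5047, -0.4142, 0.2909]
ee_rot: [-2.053, -2.369, 0.001]
force: [0.2, 0.8, -0.5]
gripper_width: 0.085
finger_force: 0.0
```

Run:
```python
from h import *
y=np.radians(29.2); ey=np.r_[np.cos(y),np.sin(y),0]; ez=np.r_[0,0,-1]; R=Ro.from_matrix(np.stack([np.cross(ey,ez),ey,ez],1))
print(ctrl.get_obs()['ee_pos'],ctrl.get_obs()['qpos'],plan([.5074,-.4135,.143],R))
```

```text
[ 0.50465018 -0.41417685  0.29093651] [-6.89243628e-01  3.37787479e-01  1.46925331e+00 -5.53268367e-04
  1.34081969e+00 -8.31699513e-01] (array([ -0.4,   3.5, 147.9]), array([ -0.2,  -0.3, -21. ]))
```

Emit:
play_rows([
  [[85,0,0,20,0,0,-8],[85,0,0,40,0,0,-16],[85,0,0,60,0,0,-21],[85,0,0,60,0,0,-21]],
])

```text
time: 10.05
ee_pos: [0.5046, -0.4114, 0.2311]
ee_rot: [-1.589, -2.7, -0.002]
force: [-0.2, 0.3, -0.5]
gripper_width: 0.085
finger_force: 0.0
```

Run:
```python
from h import *
y=np.radians(29.2); ey=np.r_[np.cos(y),np.sin(y),0]; ez=np.r_[0,0,-1]; R=Ro.from_matrix(np.stack([np.cross(ey,ez),ey,ez],1))
p,im,d=shot('wrist'); save('w3',im); P=cloud(p,d)
m=(P[...,2]>.165)&(P[...,2]<.185)&(abs(P[...,0]-.507)<.035)&(abs(P[...,1]+.413)<.035)
print(m.sum(),cv2.minAreaRect((P[m][:,:2]*1e3).astype(np.float32)),P[m].mean(0))
print(ctrl.get_obs()['ee_pos'],plan([.5074,-.4135,.143],R))
```

```text
974 ((506.57513427734375, -412.1348571777344), (12.330939292907715, 25.54003143310547), 29.326303482055664) [ 0.50579997 -0.41087825  0.17516453]
[ 0.50551637 -0.41199186  0.23324565] (array([-2.7,  1.1, 90.2]), array([-0.1, -0.3, -0.3]))
```

Emit:
play_rows([
  [[85,-1.5,0.7,30,0,0,0],[85,-1.5,0.7,60,0,0,0],[85,-1.5,0.7,80,0,0,0],[85,-1.5,0.7,88,0,0,0],[85,-1.5,0.7,88,0,0,0],[0,-1.5,0.7,88,0,0,0],[0,-1.5,0.7,88,0,0,0],[0,-1.5,0.7,88,0,0,0],[0,-1.5,0.7,88,0,0,0],[0,-1.5,0.7,88,0,0,0]],
], force=45)

```text
time: 11.1
ee_pos: [0.5087, -0.414, 0.1489]
ee_rot: [1.595, 2.706, -0.0]
force: [0.2, -0.4, 0.4]
gripper_width: 0.0121
finger_force: 1.2
```

Emit:
play_rows([
  [[0,0,0,0,0,0,0],[0,0,0,-5,0,0,0],[0,0,0,-25,0,0,0],[0,0,0,-55,0,0,0],[0,0,0,-90,0,0,0],[0,0,0,-120,0,0,0],[0,0,0,-130,0,0,0],[0,0,0,-130,0,0,0]],
])

```text
time: 11.9
ee_pos: [0.509, -0.4142, 0.2797]
ee_rot: [1.594, 2.705, -0.001]
force: [0.5, -0.0, -3.0]
gripper_width: 0.0091
finger_force: 44.0
```

Run:
```python
from h import *
y=np.radians(5.0); ey=np.r_[np.cos(y),np.sin(y),0]; ez=np.r_[0,0,-1]; R=Ro.from_matrix(np.stack([np.cross(ey,ez),ey,ez],1))
seat=np.array([.5091,-.0414,.194]); u=np.r_[-ey[:2],0]
o=ctrl.get_obs(); print(o['ee_pos'],o['force'],o['gripper_width'],o['finger_force'])
# TCP = bend + (grip offset): carrier lifted by TCP z change
print(plan(seat+u*.075+[0,0,.09],R))
```

```text
[ 0.50903982 -0.41421985  0.2796667 ] [ 0.52536987 -0.02671624 -3.02565782] 0.009094736348032591 44.0120655298233
(array([356.6, 112.2,  -5. ]), array([ 0.1,  0.1, 24. ]))
```

Emit:
play_rows([
  [[0,15,5,0,0,0,2],[0,50,16,0,0,0,5],[0,92,29,0,0,0,8],[0,135,43,0,0,0,11],[0,178,56,0,0,0,14],[0,221,70,0,0,0,17],[0,264,83,0,0,0,20],[0,307,97,0,0,0,22],[0,340,107,0,0,0,24],[0,356,112,0,0,0,24]],
])

```text
time: 12.9
ee_pos: [0.4318, -0.0456, 0.2764]
ee_rot: [-2.12, -2.314, 0.002]
force: [-0.3, -0.3, -1.8]
gripper_width: 0.0098
finger_force: 44.0
```

Emit:
play_rows([
  [[0,0,0,0,0,0,0],[0,0,0,0,0,0,0]],
])

```text
time: 13.1
ee_pos: [0.4334, -0.0482, 0.2772]
ee_rot: [-2.12, -2.316, 0.002]
force: [0.8, -0.7, -2.2]
gripper_width: 0.0098
finger_force: 44.0
```

```bash
cat > bail.py <<'E'
from h import *
import time
y=np.radians(5.0); ey=np.r_[np.cos(y),np.sin(y),0]; ez=np.r_[0,0,-1]; R=Ro.from_matrix(np.stack([np.cross(ey,ez),ey,ez],1))
seat=np.array([.5091,-.0414,.194])
o=ctrl.get_obs(); e=o['ee_pos']; print(o['time'],e.round(4),o['force'].round(1),o['finger_force'],plan(seat+[0,0,.036],R))
ims=[]
for n in ('scene','side'):
    p,im,d=shot(n); P=cloud(p,d)-e; Q=P@np.stack([R.as_matrix()[:,0],R.as_matrix()[:,1],[0,0,1]],1)  # tool x, tool y, up from TCP
    for nm,lo,hi in (('grip',-.006,.02),('roof',-.075,-.045),('frame',-.145,-.115)):
        m=(Q[...,2]>lo)&(Q[...,2]<hi)&(abs(Q[...,0])<.055)&(abs(Q[...,1])<.035)&(d>0)
        q=Q[m]; 
        if len(q)>5: print(n,nm,len(q),'x',np.percentile(q[:,0],[2,50,98]).round(4),'y',np.percentile(q[:,1],[2,50,98]).round(4))
    u,v=proj(p,e-[0,0,.06]).astype(int); c=im[max(v-75,0):v+75,max(u-75,0):u+75]; ims.append(cv2.resize(c,(400,400),interpolation=cv2.INTER_CUBIC))
    print(n,'crop origin',max(u-75,0),max(v-75,0),'expected bend,seat,tip px',proj(p,np.array([e-[0,0,.036],seat,seat+[-.0169,-.0015,.009]])).round(1).tolist())
save('b%03d'%(10*o['time']),np.hstack(ims))
E
python3 bail.py; ls pics
```

```text
13.1 [ 0.4334 -0.0482  0.2772] [ 0.8 -0.7 -2.2] 44.01361405849457 (array([ 0.1, 76.1, 47.1]), array([-0.1,  0. ,  0.1]))
scene grip 158 x [-0.0101  0.0095  0.015 ] y [-0.0079 -0.0053  0.004 ]
scene roof 95 x [-0.0386  0.0241  0.0446] y [-0.0046 -0.0027  0.0011]
scene frame 798 x [-0.041   0.0069  0.0455] y [-0.0227 -0.0131  0.0152]
scene crop origin 244 158 expected bend,seat,tip px [[319.0, 223.0], [287.6, 229.8], [294.3, 229.0]]
side grip 80 x [-0.0066  0.0117  0.0156] y [-0.0069 -0.0035  0.0061]
side roof 57 x [-0.0346  0.0247  0.0438] y [-0.0044 -0.002   0.0009]
side frame 393 x [-0.0426  0.0133  0.047 ] y [-0.0222 -0.0083  0.0164]
side crop origin 255 137 expected bend,seat,tip px [[330.0, 202.4], [299.0, 217.7], [305.7, 215.0]]
b131.png
crop1.png
cropd.png
crops.png
hk049.png
hk066.png
hk072.png
hk077.png
scene1.png
side1.png
w1.png
w2.png
w3.png
```

View pics/b131.png

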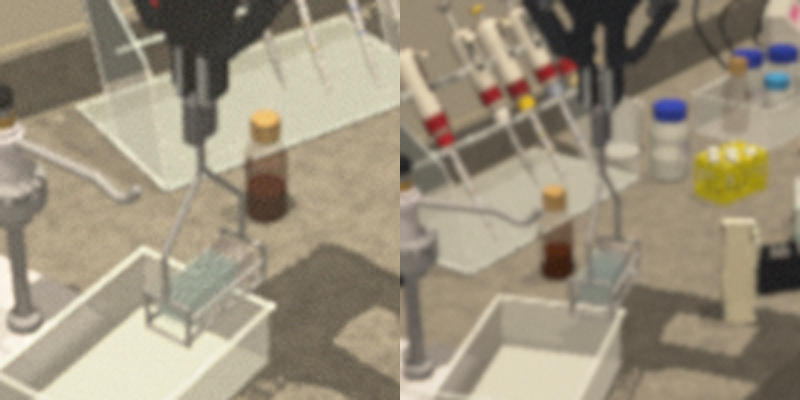

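The peak of the bail is at (202,172) in the left crop, within 1 px of where I expect it. The hook's tip is at (130,195), clear in front of the opening. I lower to passing height and advance.

Emit:
play_rows([
  [[0,-1,2,8,0,0,0],[0,-2.5,5,16,0,0,0],[0,-2.5,12,22,0,0,0],[0,-2.5,20,23,0,0,0],[0,-2.5,28,23,0,0,0],[0,-2.5,36,23,0,0,0],[0,-2.5,44,23,0,0,0],[0,-2.5,52,23,0,0,0],[0,-2.5,60,23,0,0,0],[0,-2.5,66,23,0,0,0]],
])

```text
time: 14.2
ee_pos: [0.5009, -0.0448, 0.2555]
ee_rot: [2.123, 2.316, 0.0]
force: [-0.7, -1.4, -2.1]
gripper_width: 0.0096
finger_force: 44.0
```

Emit:
play_rows([
  [[0,0,5,0,0,0,0],[0,0,9,0,0,0,0],[0,0,12,0,0,0,0],[0,0,12,0,0,0,0]],
])

```text
time: 14.6
ee_pos: [0.5123, -0.0439, 0.2555]
ee_rot: [2.123, 2.316, 0.0]
force: [0.0, -0.1, -3.2]
gripper_width: 0.0099
finger_force: 44.0
```

```bash
python3 bail.py; python3 arm.py
```

```text
14.6 [ 0.5123 -0.0439  0.2555] [ 0.  -0.1 -3.2] 44.01866018772125 (array([ 2.7, -2.9, 25.5]), array([ 0., -0., -0.]))
scene grip 147 x [-0.0089  0.0084  0.0155] y [-0.0081 -0.0054  0.0031]
scene roof 201 x [-0.0342  0.0058  0.0418] y [-0.0233 -0.0021  0.0338]
scene frame 765 x [-0.0414  0.0075  0.0459] y [-0.0224 -0.0128  0.0159]
scene crop origin 212 152 expected bend,seat,tip px [[286.7, 217.5], [287.6, 229.8], [294.3, 229.0]]
side grip 86 x [-0.0101  0.0115  0.0152] y [-0.0079 -0.0055  0.0035]
side roof 138 x [-0.0289  0.0058  0.0422] y [-0.0233 -0.0026  0.0329]
side frame 412 x [-0.0425  0.0129  0.0466] y [-0.0229 -0.0089  0.015 ]
side crop origin 223 141 expected bend,seat,tip px [[297.8, 207.1], [299.0, 217.7], [305.7, 215.0]]
3105 z top straight 0.2016691491368467 fit [ 0.9971954   0.07484159  0.56365854 -0.03444915]
ang -176.7352388507915 rmax [0.13269083 0.13285716 0.13291539 0.13295634]
seat [ 0.50945255 -0.02381825  0.2058816 ] tip [ 0.4926148  -0.04043326  0.20497576]
```

Emit:
play_rows([
  [[0,0,0,2,0,0,0],[0,0,0,5,0,0,0],[0,0,0,8,0,0,0],[0,0,0,11,0,0,0],[0,0,0,14,0,0,0],[0,0,0,16,0,0,0],[0,0,0,18,0,0,0],[0,0,0,20,0,0,0],[0,0,0,21,0,0,0],[0,0,0,21,0,0,0]],
])

```text
time: 15.75
ee_pos: [0.5119, -0.0439, 0.2344]
ee_rot: [-2.123, -2.316, 0.0]
force: [-0.0, -0.3, -2.6]
gripper_width: 0.0101
finger_force: 44.0
```

Emit:
play_rows([
  [[0,0,0,0.5,0,0,0],[0,0,0,1,0,0,0],[0,0,0,1.5,0,0,0],[0,0,0,2,0,0,0],[0,0,0,2,0,0,0]],
])

```text
time: 16.25
ee_pos: [0.512, -0.0439, 0.2325]
ee_rot: [-2.123, -2.316, -0.0]
force: [0.5, 0.2, -1.2]
gripper_width: 0.01
finger_force: 44.0
```

Emit:
play_rows([
  [[0,0,0,0.3,0,0,0],[0,0,0,0.6,0,0,0],[0,0,0,0.6,0,0,0]],
])

```text
time: 16.55
ee_pos: [0.512, -0.0439, 0.2319]
ee_rot: [2.123, 2.316, 0.0]
force: [-0.4, 0.5, -0.8]
gripper_width: 0.0098
finger_force: 44.1
```

```bash
python3 bail.py
```

```text
16.55 [ 0.512  -0.0439  0.2319] [-0.4  0.5 -0.8] 44.12643313407898 (array([ 2.7, -2.7,  1.9]), array([ 0., -0., -0.]))
scene grip 144 x [-0.0099  0.0086  0.0155] y [-0.008  -0.0056  0.0047]
scene roof 74 x [-0.0381  0.0259  0.0435] y [-0.0053 -0.0028  0.0013]
scene frame 742 x [-0.0402  0.0079  0.0474] y [-0.023  -0.0131  0.0151]
scene crop origin 212 163 expected bend,seat,tip px [[287.4, 227.8], [287.6, 229.8], [294.3, 229.0]]
side grip 81 x [-0.0073  0.0117  0.0166] y [-0.0076 -0.0045  0.0045]
side roof 51 x [-0.0355  0.0261  0.0444] y [-0.0047 -0.0022  0.0004]
side frame 405 x [-0.0406  0.0133  0.0478] y [-0.0225 -0.0086  0.0154]
side crop origin 223 150 expected bend,seat,tip px [[298.3, 216.4], [299.0, 217.7], [305.7, 215.0]]
```

Emit:
play_rows([
  [[0,0,0,0.5,0,0,0],[0,0,0,0.5,0,0,0],[14,0,0,0.5,0,0,0],[20,0,0,0.5,0,0,0],[30,0,0,0.5,0,0,0],[50,0,0,0.5,0,0,0],[50,0,0,0.5,0,0,0],[50,0,0,0.5,0,0,0]],
])

```text
time: 17.45
ee_pos: [0.512, -0.0439, 0.2314]
ee_rot: [2.123, 2.316, -0.0]
force: [0.4, -0.1, 0.5]
gripper_width: 0.0503
finger_force: 0.0
```

```bash
python3 bail.py
```

```text
17.45 [ 0.512  -0.0439  0.2314] [ 0.4 -0.1  0.5] 0.0 (array([ 2.8, -2.7,  1.4]), array([ 0.,  0., -0.]))
scene grip 151 x [-0.0081  0.0105  0.0188] y [-0.0091 -0.0066  0.0027]
scene roof 79 x [-0.0355  0.0248  0.0436] y [-0.0054 -0.0023  0.0012]
scene frame 758 x [-0.0415  0.0074  0.0462] y [-0.0214 -0.0113  0.0162]
scene crop origin 213 163 expected bend,seat,tip px [[287.4, 228.1], [287.6, 229.8], [294.3, 229.0]]
side grip 85 x [-0.0044  0.0141  0.0189] y [-0.0086 -0.0056  0.0035]
side roof 48 x [-0.035   0.0258  0.043 ] y [-0.0048 -0.0022  0.0012]
side frame 412 x [-0.0418  0.0134  0.0468] y [-0.021  -0.0074  0.0164]
side crop origin 223 150 expected bend,seat,tip px [[298.3, 216.6], [299.0, 217.7], [305.7, 215.0]]
```

Emit:
play_rows([
  [[50,0,0,0,0,0,0],[50,0,0,-8,0,0,0],[50,0,0,-25,0,0,0],[50,0,0,-45,0,0,0],[50,0,0,-75,0,0,0],[50,0,0,-110,0,0,0],[50,0,0,-140,0,0,0],[50,0,0,-140,0,0,0],[50,0,0,-140,0,0,0],[50,0,0,-140,0,0,0]],
])

```text
time: 18.55
ee_pos: [0.5114, -0.0439, 0.3704]
ee_rot: [-2.122, -2.315, 0.001]
force: [-0.1, -0.2, -1.0]
gripper_width: 0.0501
finger_force: 0.0
```

Emit:
play_rows([
  [[50,0,0,0,0,0,0],[50,0,0,0,0,0,0],[50,0,0,0,0,0,0],[50,0,0,0,0,0,0],[50,0,0,0,0,0,0],[50,0,0,0,0,0,0],[50,0,0,0,0,0,0],[50,0,0,0,0,0,0],[50,0,0,0,0,0,0],[50,0,0,0,0,0,0]],
])

```text
time: 19.55
ee_pos: [0.5119, -0.0439, 0.3714]
ee_rot: [-2.123, -2.316, -0.0]
force: [-0.1, 0.8, -0.9]
gripper_width: 0.0504
finger_force: 0.0
```

```bash
python3 - <<'E'
from h import *
o=ctrl.get_obs(); print(o['time'],o['force'])
for k in range(4):
    out=[]; 
    for n in ('scene','side'):
        p,im,d=shot(n); P=cloud(p,d)
        for lo,hi in ((.238,.258),(.09,.115)):
            m=(P[...,2]>lo)&(P[...,2]<hi)&(abs(P[...,0]-.509)<.04)&(abs(P[...,1]+.041)<.06)&(d>0); out.append(P[m].mean(0).round(4).tolist())
        if k==3:
            u,v=proj(p,[.51,-.04,.17]).astype(int); save('f'+n,cv2.resize(im[v-75:v+75,u-75:u+75],(400,400)))
    print(out)
a=cv2.imread('pics/fscene.png');b=cv2.imread('pics/fside.png');cv2.imwrite('pics/final.png',np.hstack([a,b]))
E
python3 arm.py
```

```text
19.55 [-0.12015124  0.82829005 -0.85064701]
[[0.5064, -0.0361, 0.2498], [0.5052, -0.0392, 0.1066], [0.5071, -0.0345, 0.2491], [0.5064, -0.0361, 0.106]]
[[0.5066, -0.0365, 0.2498], [0.5052, -0.0383, 0.1064], [0.5072, -0.0344, 0.2493], [0.5064, -0.0361, 0.1059]]
[[0.5064, -0.0365, 0.2498], [0.5053, -0.039, 0.1064], [0.5076, -0.0351, 0.2491], [0.5062, -0.0355, 0.1058]]
[[0.5066, -0.0367, 0.2499], [0.5054, -0.039, 0.1064], [0.5075, -0.0351, 0.2493], [0.5062, -0.0364, 0.1062]]
1082 z top straight 0.20162363089168692 fit [ 0.9961448   0.08772441  0.55817527 -0.03538996]
ang -176.4399456681074 rmax [0.13225217 0.13225847 0.13226121 0.13233701]
seat [ 0.50963437 -0.02802734  0.18969995] tip [ 0.49275936 -0.04095281  0.20522022]
```

View pics/final.png

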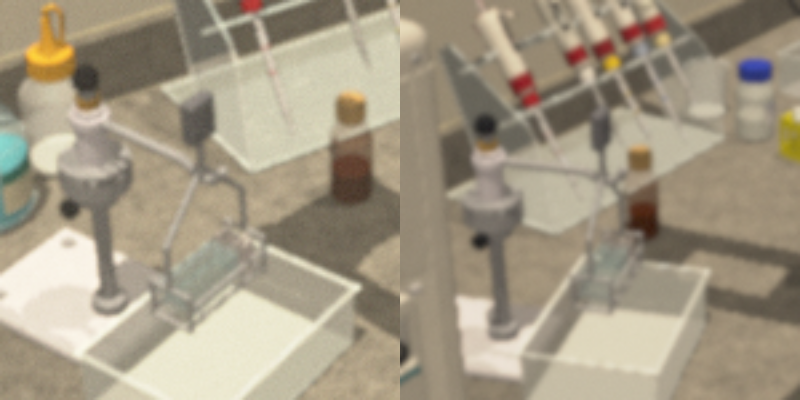

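The picture shows the carrier hanging still and upright in the bend, with its peak at (205,172) in the left half. The hook is latched and the gripper is clear.

```bash
python3 -c "
from rig import ctrl
print(ctrl.hand_in())"
```

```text
the job is handed in; nothing more can be done
None
```

The hook is latched over the tray and the carrier hangs still and upright from its bend with the gripper clear; the job was handed in at about 20 s, and no verdict came back.

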